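Clear the scrap off the bench into the bin

TASK

Clear the scrap off the bench into the open bin: the grooved batten, the plywood offcut under it, the broken tray corner and the half of a snapped lens must all end up inside the bin, with the batten lying down in it and neither of its ends sticking out over the rim. Leave the whole lens blank and the tape roll where they lie.

Things in the scene. Friction and masses are not known exactly. Their poses are not given: they have to be found in the camera images.
- bin: open sheet-metal scrap bin standing on the worktop (does not move), 190 (x) x 130 (y) x 85 mm high outside; walls and floor 5 mm, so 180 x 120 mm and 80 mm deep inside. Origin: centre of its underside; x along its long side
- bin_rim (a point): centre of the bin's mouth, at rim height (85 mm above the bin's origin)
- batten: scrap: light wooden batten with a groove along its top, 130 (x) x 30 (y) x 20 mm high, groove 10 mm wide and 8 mm deep; it lies across the plywood offcut at the start. Origin: centre of its underside; x along its length
- plywood_offcut: scrap: plywood piece 80 (x) x 60 (y) x 15 mm high, flat on the worktop under the batten, its +x +y corner sawn out (24 x 16 mm). Origin: centre of its underside
- tray_corner: scrap: broken-off corner of a wooden tray, an L seen from above, standing on edge, 45 mm high, walls 10 mm thick: it fills two sides of an 80 (x) x 60 (y) mm outline, the long wall along x with its mid-plane at y = -25 mm, the short wall along y with its mid-plane at x = +35 mm. Origin: underside height, middle of the outline
- lens_half: scrap: half of a snapped grey lens blank, a flat half-disc of radius 35 mm, 9 mm thick: 70 mm along x (the straight broken edge), 35 mm along y. Origin: underside, midway between the broken edge (y = -17.5 mm) and the top of the arc (y = +17.5 mm); z up at the start
- lens_blank: not scrap: whole round grey lens blank, 68 mm across, 10 mm high, lying among the scrap. Origin: centre of its underside
- tape_roll: not scrap: roll of tape lying flat among the scrap, 105 mm across, 25 mm high. Origin: centre of its underside

How it is judged:
By the outcome, as a careful person would: the job done as asked, in the order asked, and still so for the second after the job is handed in, with the robot touching nothing.
It also fails if it takes over 72 s, if anything falls off the work surface, if the arm or the gripper's body presses on something with over 40 N, if the wrist force passes 120 N, or if a joint passes its speed limit or range.

ROBOT

A 6-joint arm with a two-finger parallel gripper is mounted at the origin on a cart in front of the work surface, level with it; the furniture and walls round the work are solid. World frame = base frame: x ahead of the robot, y to its left, z up, the work surface at z = 0. Lengths are in m, angles in rad, forces in N, time in s.
With the tool pointing down it reaches from about 0.375 to 0.9 m from the base axis. Payload 3.1 kg.
Tool frame: the origin (TCP) lies at the very end of the fingers, on their centre line; the grasp point (between the pads) lies 19 mm behind it; z points along the fingers, y is the line along which they close (so a half turn about z gives the same grasp; the last joint's range is limited). The gripper opens to 85 mm and grips with 20 to 120 N. Pads are 22 mm wide; open, the fingers measure 114 mm over their backs; the gripper's body (76 mm by 85 mm) begins 54 mm behind the grasp point. The pads swing forward as they close: fully open they stand 13 mm farther back than shut.
Start: joints at [-1.488, 0.527, 1.433, -0, 1.181, -0.178], TCP at [0.162, -0.604, 0.231] pointing down, gripper open.
Joint ranges: [-3.08, 3.08], [-0.75, 2.2], [0.22, 2.44], [-1.43, 4.57], [0, 2.65], [-2.85, 2.85]. Speed limits (rad/s): [2.79, 2.79, 3.14, 3.14, 3.14, 3.14].

INTERFACE

Orientations are given as a unit quaternion [x, y, z, w].
In Python, from station import telemetry, snapshot, ticket gives the robot as it stands.
- The arm moves only by the tool move_arm, never from a script. Its argument "commands" is text: rows parted by semicolons, each of 7 numbers parted by spaces: the shift along the tool's x, y, z in mm, then the turn, a rotation vector about the tool's x, y, z in degrees, then the opening, from -1 (shut) to 1 (fully open). A call has exactly 5 rows; each row is the pose to reach, as a shift and turn from the pose commanded when the call began, along the tool's axes at that moment; what a row does not reach only later rows make up. A row lasts 1/8 s, in which the tool goes at most 62.5 mm and 10.7 degrees, less where a joint would pass 70% of its speed; a pose out of reach is approached as far as the arm can. A call with a gripper value outside its range is refused whole. The fingers move at their own pace and stop on an object; "grip_force" is the grip in N (left out, the last holds). Time passes only in rows, so rows that repeat a pose let the fingers close, or fill a call up. It gives the time, the measured TCP pose, the force, the opening and the grip force at its end, in the units of the state.
- telemetry.sense(): the state, without advancing time (a new reading comes with each control period).
- snapshot(name): name is "scene" or "top"; returns a dict with "image" (400x640x3 uint8, red, green, blue), "fx", "fy", "cx", "cy" (pixels), "pose" (4x4, takes a point from camera to world coordinates). Camera axes: x right, y down, z forward; pixel columns grow to the right and rows downward; lengths in m; the calibration is good to about 2 mm. A picture is of the moment at which its call begins. There is no depth.
- ticket.sign_off(): hands the job in; it is judged then, once.
The state is a dict: "t": time; "q": joint angles; "qd": joint speeds; "tau": joint torques, N m; "tcp_pos": TCP position; "tool_rot": TCP orientation; "force": force on the tool from outside, world axes, zero at the start; "ft_torque": the same for the moment, N m; "finger_gap": opening from 0.0 (shut) to 1.0 (fully open); "gripper_force": force on a finger pad.
Only numpy, scipy, OpenCV 4.12 (cv2) and the standard library are available. Lean on these libraries where they do the work, as an engineer would, in place of code of your own. Each camera call takes 0.05 s, during which the arm holds its last target. There are 200 camera calls.

## Working session

There is one attempt and no reset: what is moved stays moved. The work goes in short steps, Python scripts to look and compute and a tool call to move; the robot and the scene stay as the last step left them, time stands still between calls to the robot, and variables do not carry over. Pictures are saved under pics/ and viewed, at most 10 in all, crops included, and the job is handed in when it is done.

Besides the shell and the picture viewer there is one more tool, called by a JSON object that holds its "op" and its "data". move_arm: Moves the arm, as the interface text tells. Its arguments: {"type":"object","properties":{"commands":{"type":"string"},"grip_force":{"type":"number"}},"required":["commands"]}

```bash
mkdir -p pics; ls; python3 - <<'E'
from station import telemetry, snapshot
import cv2,numpy as np
s=telemetry.sense();print(s['t'],s['tcp_pos'],s['tool_rot'],s['finger_gap'])
for n in("scene","top"):
    d=snapshot(n);np.savez(f"pics/{n}0.npz",**d)
    cv2.imwrite(f"pics/{n}0.png",d["image"][:,:,::-1]);print(n,d["fx"],d["fy"],d["cx"],d["cy"],np.round(d["pose"],4).tolist())
E
```

```text
pics
0.0 [ 0.16172252 -0.60297066  0.23030868] [ 9.91446256e-01  1.30510952e-01  4.80035224e-05 -1.09988962e-03] 1.0048447143011
scene 466.7786422173339 466.7786422173339 319.4902457356836 193.30242705889725 [[-0.5358, -0.5882, 0.6058, -0.1648], [-0.8442, 0.3581, -0.3989, 0.4488], [0.0177, -0.7251, -0.6884, 0.8635], [0.0, 0.0, 0.0, 1.0]]
top 442.5651243594704 442.5651243594704 317.12467865523314 206.52679821877854 [[0.0048, -0.9951, 0.0991, 0.3959], [-0.9997, -0.0025, 0.0233, -0.0084], [-0.023, -0.0992, -0.9948, 1.3043], [0.0, 0.0, 0.0, 1.0]]
```

View pics/top0.png

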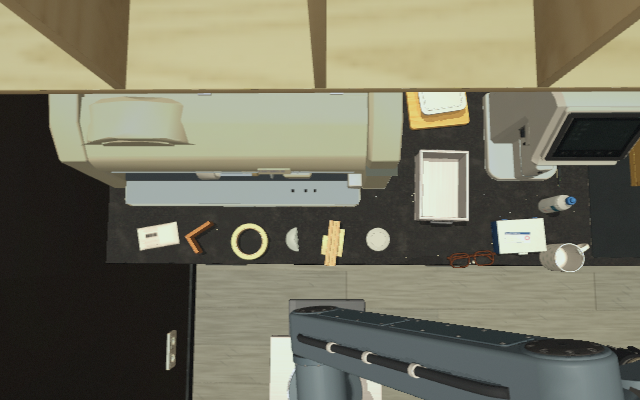

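View pics/scene0.png

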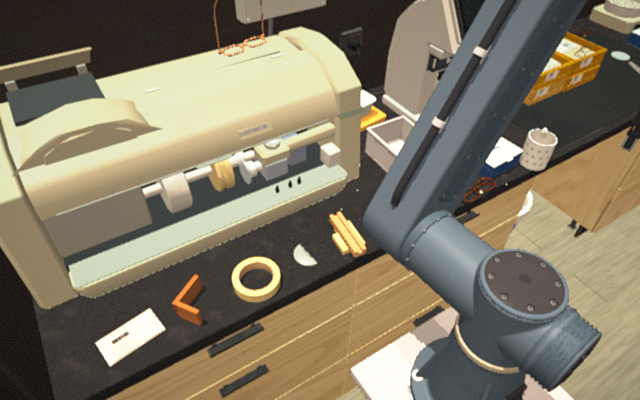

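```bash
cat > h.py <<'E'
import numpy as np,cv2
def load(n): return dict(np.load(f"pics/{n}.npz"))
def ray(d,u,v):
    P=d["pose"];r=P[:3,:3]@np.array([(u-d["cx"])/d["fx"],(v-d["cy"])/d["fy"],1.]);return P[:3,3],r
def onz(d,u,v,z):
    o,r=ray(d,u,v);return o+r*(z-o[2])/r[2]
def tri(da,a,db,b):
    A=[];B=[]
    for d,p in((da,a),(db,b)):
        o,r=ray(d,*p);r=r/np.linalg.norm(r);M=np.eye(3)-np.outer(r,r);A.append(M);B.append(M@o)
    x=np.linalg.lstsq(np.vstack(A),np.hstack(B),rcond=None)[0]
    return x,max(np.linalg.norm(M@x-b) for M,b in zip(A,B))
def proj(d,X):
    P=d["pose"];c=P[:3,:3].T@(np.array(X)-P[:3,3]);return c[0]/c[2]*d["fx"]+d["cx"],c[1]/c[2]*d["fy"]+d["cy"]
E
python3 - <<'E'
from h import *
t=load("top0");s=load("scene0")
a=cv2.resize(t["image"][215:270,180:400,::-1],(800,200),interpolation=cv2.INTER_CUBIC)
b=cv2.resize(s["image"][200:330,160:380,::-1],(660,390),interpolation=cv2.INTER_CUBIC)
c=np.zeros((600,800,3),np.uint8);c[:200]=a;c[205:595,:660]=b
cv2.imwrite("pics/c1.png",c)
for n,d,roi in(("top",t,(180,215,220,50)),("scene",s,(160,200,220,130))):
    x,y,w,h=roi;im=d["image"][y:y+h,x:x+w];hsv=cv2.cvtColor(im,cv2.COLOR_RGB2HSV)
    m=(hsv[...,2]>95).astype(np.uint8)
    N,L,S,C=cv2.connectedComponentsWithStats(m)
    for i in range(1,N):
        if S[i,4]>60: print(n,S[i]+[x,y,0,0,0],np.round(C[i]+[x,y],1),np.round(im[L==i].mean(0)))
E
```

```text
top [321 220  24  45 758] [332.6 242.6] [216. 195. 139.]
top [184 221  27  33 194] [195.1 235.6] [183. 129.  77.]
top [231 223  37  37 589] [248.8 241.1] [205. 201. 148.]
top [286 227  13  25 241] [292.3 239.4] [179. 182. 164.]
top [366 227  24  24 453] [377.4 238.9] [202. 201. 181.]
scene [163 200  30  13 274] [177.2 204.6] [145. 132. 114.]
scene [ 160  200  163   71 4764] [220.6 226.1] [180. 178. 150.]
scene [364 200  16  34 372] [373.2 214.7] [106. 115. 120.]
scene [ 329  208   38   50 1063] [346.4 235.4] [227. 196. 120.]
scene [293 244  25  23 335] [303.1 256.3] [212. 211. 190.]
scene [ 231  256   50   47 1400] [255.8 278.8] [211. 193. 131.]
scene [ 254  257  126   73 5066] [334.2 304.6] [171. 137.  91.]
scene [171 274  31  52 836] [188.2 301. ] [163.  97.  48.]
```

View pics/c1.png

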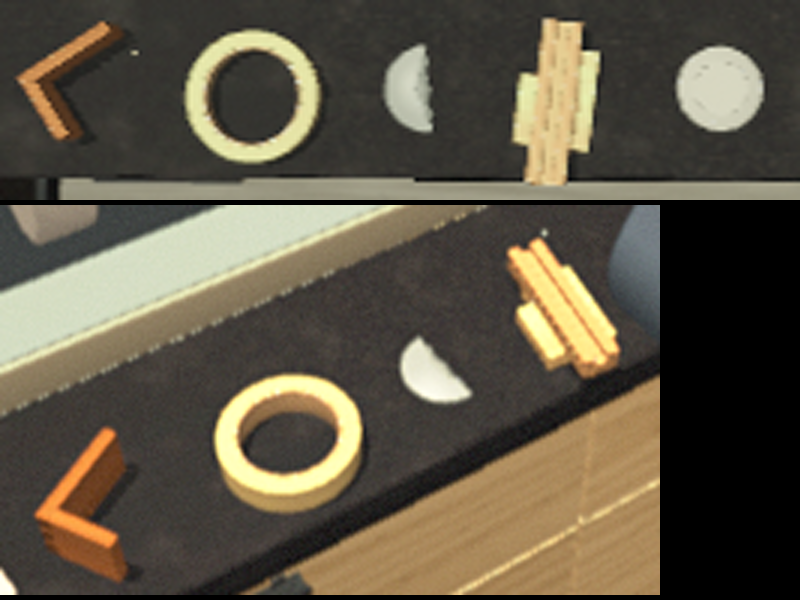

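```bash
python3 - <<'E'
from h import *
t=load("top0");s=load("scene0")
T=lambda x,y:(180+x/3.636-.4,215+y/3.636-.4)
S=lambda x,y:(160+x/3-.3,200+(y-205)/3-.3)
for n,a,b in[("bat far",(562,20),(525,246)),("bat near",(546,184),(601,366)),("tray vtx",(18,78),(38,514)),("tray end1 outer",(107,22),(107,431)),("tray end2 mid",(68,137),(122,541)),
 ("lens e1",(425,46),(420,338)),("lens e2",(432,131),(470,398)),("lens arc",(384,90),(402,370)),("ply FL corner top",(521,73),(520,309)),("ply NL",(514,142),(556,362)),("ply right N",(588,150),(612,335))]:
    x,e=tri(t,T(*a),s,S(*b));z={'b':.035,'t':.045,'l':.009,'p':.015}[n[0]]
    print(n,np.round(x*1000,1),round(e*1000,1),'top@z',np.round(onz(t,*T(*a),z)[:2]*1000,1),'scene@z',np.round(onz(s,*S(*b),z)[:2]*1000,1))
print("front edge",onz(t,250,263,0),onz(t,400,264,0))
# bin in top
im=t["image"][140:235,400:485];g=cv2.cvtColor(im,cv2.COLOR_RGB2HSV)[...,2]
print(g[40,::2].tolist());print(g[::2,40].tolist())
c=np.zeros((600,800,3),np.uint8);c[:570,:510]=cv2.resize(im[:,:,::-1],None,fx=6,fy=6,interpolation=cv2.INTER_CUBIC)
c[:560,515:795]=cv2.resize(s["image"][100:180,355:395,::-1],(280,560));cv2.imwrite("pics/c2.png",c)
E
```

```text
bat far [484.3 -26.7  33.4] 1.3 top@z [483.4 -27.7] scene@z [483.9 -24.8]
bat near [356.  -13.5  20.6] 2.5 top@z [354.8 -15.4] scene@z [348.6  -3.7]
tray vtx [436.3 401.2  46.4] 1.6 top@z [435.6 400.2] scene@z [438.4 402.5]
tray end1 outer [481.5 334.6  39.9] 2.4 top@z [480. 331.] scene@z [479.1 337.3]
tray end2 mid [390.2 361.1  42. ] 1.2 top@z [389.6 359.1] scene@z [388.9 362.3]
lens e1 [465.4  84.4   4.2] 2.2 top@z [463.8  82.2] scene@z [463.3  88.1]
lens e2 [397.4  79.   -2.2] 2.9 top@z [395.6  76. ] scene@z [391.9  86. ]
lens arc [430.7 117.7  21.5] 4.8 top@z [428.3 114.9] scene@z [442.7 116.5]
ply FL corner top [442.8   5.4  14.4] 0.9 top@z [442.2   4.7] scene@z [442.9   6.5]
ply NL [387.    9.9   8.6] 0.4 top@z [387.2  10.1] scene@z [382.6  12.9]
ply right N [383.3 -46.4   9.6] 3.4 top@z [381.2 -48.8] scene@z [381.9 -40.6]
front edge [0.35882578 0.21851645 0.        ] [ 0.35832496 -0.22001582  0.        ]
[58, 51, 55, 52, 52, 53, 54, 99, 123, 118, 206, 222, 238, 238, 238, 236, 235, 236, 237, 235, 237, 232, 234, 234, 233, 232, 230, 231, 233, 169, 124, 124, 123, 194, 194, 50, 51, 51, 54, 49, 55, 51, 51]
[54, 54, 51, 56, 52, 215, 178, 105, 107, 129, 187, 234, 235, 235, 236, 236, 237, 237, 238, 237, 237, 238, 238, 237, 236, 236, 235, 234, 234, 234, 234, 233, 233, 233, 233, 233, 233, 234, 234, 217, 112, 128, 39, 35, 52, 53, 54, 54]
```

View pics/c2.png

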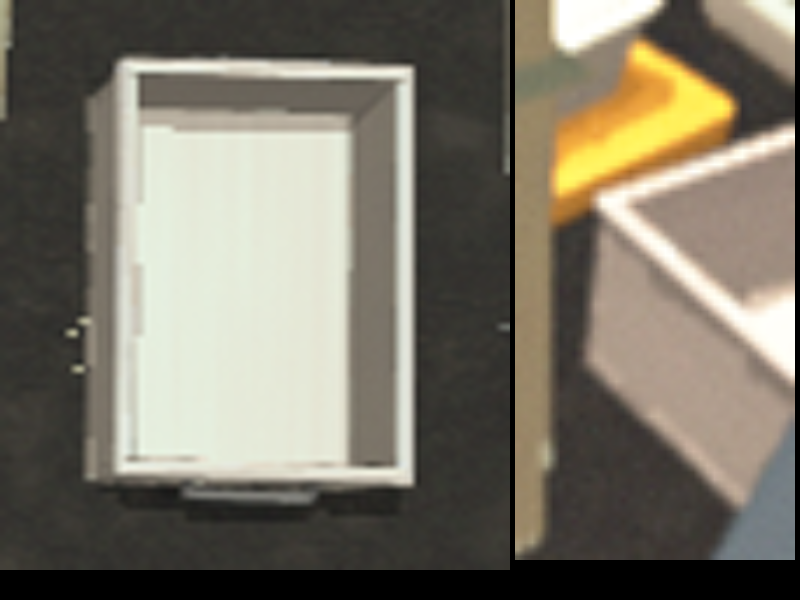

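```bash
cat >> h.py <<'E'
from scipy.spatial.transform import Rotation as R
def rel(cur,*tg):
    """chain of targets (x,y,z mm,yaw deg): each step's tool-frame shift mm and rotvec deg"""
    p,Ro=cur
    for x,y,z,yaw in tg:
        q=np.array([x,y,z])/1000;T=R.from_euler('z',yaw,degrees=True)*R.from_euler('x',180,degrees=True)
        print(tg and (x,y,z,yaw),'->',np.round(Ro.inv().apply(q-p)*1000,1),np.round((Ro.inv()*T).as_rotvec(degrees=True),1));p,Ro=q,T
def now():
    from station import telemetry
    s=telemetry.sense();Ro=R.from_quat(s['tool_rot']);x=Ro.as_matrix()[:,0]
    print('t',round(s['t'],2),'tcp',np.round(s['tcp_pos']*1000,1),'yaw',round(np.degrees(np.arctan2(x[1],x[0])),1),'F',np.round(s['force'],1),'gap',round(s['finger_gap'],3),'gf',np.round(s['gripper_force'],1),'q',np.round(s['q'],2))
    return s['tcp_pos'],Ro
E
python3 - <<'E'
from h import *
t=load("top0");s=load("scene0")
for z in(.08,.085):
  P=np.array([onz(t,400+x/6-.4,140+y/6-.4,z)[:2]*1000 for x,y in((117,60),(413,66),(413,485),(113,482))]);print(P.round(1),P.mean(0))
print(tri(t,(419.1,149.6),s,(355+82/7-.4,100+196/7-.4)))
c=now();rel(c,(419,-21,100,-5),(419,-21,14,-5),(419,-21,200,-5),(585,-300,200,0))
E
```

```text
[[ 679.  -264.7]
 [ 676.1 -401.8]
 [ 480.6 -396.1]
 [ 481.5 -259.3]] [ 579.27387619 -330.48540971]
[[ 677.8 -263.6]
 [ 674.9 -400.2]
 [ 480.2 -394.6]
 [ 481.2 -258.3]] [ 578.52519451 -329.16992026]
(array([ 0.67842718, -0.2623571 ,  0.08609723]), np.float64(0.0013672931247934942))
t 0.1 tcp [ 161.7 -603.1  230.4] yaw 15.0 F [ 0.2 -0.6 -0.1] gap 0.999 gf 0.0 q [-1.49  0.53  1.43  0.    1.18 -0.18]
(419, -21, 100, -5) -> [ 399.1 -495.4  131.5] [-0.1 -0.  20. ]
(419, -21, 14, -5) -> [ 0. -0. 86.] [0. 0. 0.]
(419, -21, 200, -5) -> [   0.    0. -186.] [0. 0. 0.]
(585, -300, 200, 0) -> [189.7 263.5   0. ] [ 0.  0. -5.]
```

{"op": "move_arm", "data": {"commands": "37 -46 0 0 0 0 0.2; 74 -92 0 0 0 0 0.2; 111 -138 0 0 0 0 0.2; 148 -184 0 0 0 0 0.2; 185 -230 0 0 0 0 0.2", "grip_force": 50}}

```text
t: 0.72
tcp_pos: [0.2814, -0.3317, 0.2311]
tool_rot: [0.991, 0.13, 0.0, -0.0]
force: [1.3, -0.1, -0.8]
finger_gap: 0.601
gripper_force: 0.0
```

{"op": "move_arm", "data": {"commands": "37 -46 0 0 0 0 0.2; 74 -92 0 0 0 0 0.2; 111 -138 0 0 0 0 0.2; 148 -184 0 0 0 0 0.2; 185 -230 0 0 0 0 0.2"}}

```text
t: 1.35
tcp_pos: [0.4006, -0.0618, 0.2313]
tool_rot: [0.991, 0.13, 0.0, 0.0]
force: [0.4, -1.3, 0.7]
finger_gap: 0.599
gripper_force: 0.0
```

{"op": "move_arm", "data": {"commands": "15 -17 20 0 0 7 0.2; 29 -35 55 0 0 14 0.2; 29 -35 100 0 0 20 0.2; 29 -35 130 0 0 20 0.2; 29 -35 130 0 0 20 0.2"}}

```text
t: 1.98
tcp_pos: [0.4175, -0.0217, 0.0997]
tool_rot: [0.999, -0.044, -0.003, -0.001]
force: [0.4, -0.2, 0.6]
finger_gap: 0.599
gripper_force: 0.0
```

```bash
python3 - <<'E'
from h import *
from station import snapshot
c=now();rel(c,(419,-21,14,-5))
for n in("top","scene"):
    d=snapshot(n);cv2.imwrite(f"pics/{n}1.png",d["image"][:,:,::-1])
E
```

```text
t 1.98 tcp [417.5 -21.7  99.7] yaw -5.0 F [ 0.4 -0.2  0.6] gap 0.599 gf 0.0 q [-0.32  0.51  2.06  0.    0.58  1.34]
(419, -21, 14, -5) -> [ 1.9 -0.7 85.6] [-0.1  0.3  0. ]
```

View pics/scene1.png

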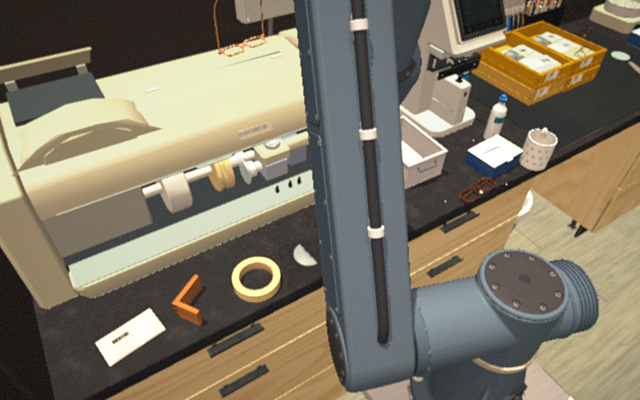

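{"op": "move_arm", "data": {"commands": "2 -1 35 0 0 0 0.2; 2 -1 65 0 0 0 0.2; 2 -1 80 0 0 0 0.2; 2 -1 86 0 0 0 0.2; 2 -1 86 0 0 0 0.2"}}

```text
t: 2.7
tcp_pos: [0.4219, -0.0218, 0.0161]
tool_rot: [0.999, -0.044, 0.001, 0.0]
force: [1.5, 0.5, -0.1]
finger_gap: 0.597
gripper_force: 0.0
```

{"op": "move_arm", "data": {"commands": "0 0 0 0 0 0 -0.5; 0 0 0 0 0 0 -0.5; 0 0 0 0 0 0 -0.5; 0 0 0 0 0 0 -0.5; 0 0 0 0 0 0 -0.5"}}

```text
t: 3.32
tcp_pos: [0.4217, -0.0216, 0.0164]
tool_rot: [0.999, -0.044, 0.001, 0.0]
force: [0.4, 0.1, 5.7]
finger_gap: 0.338
gripper_force: 50.1
```

{"op": "move_arm", "data": {"commands": "0 0 -20 0 0 0 -0.5; 0 0 -70 0 0 0 -0.5; 0 0 -125 0 0 0 -0.5; 0 0 -165 0 0 0 -0.5; 0 0 -165 0 0 0 -0.5"}}

```text
t: 3.95
tcp_pos: [0.4231, -0.022, 0.1836]
tool_rot: [0.999, -0.043, 0.004, 0.001]
force: [-0.2, -0.2, -1.1]
finger_gap: 0.335
gripper_force: 49.6
```

{"op": "move_arm", "data": {"commands": "4 50 0 0 0 0 -0.5; 9 100 0 0 0 0 -0.5; 13 150 0 0 0 0 -0.5; 18 205 0 0 0 0 -0.5; 22 257 0 0 0 0 -0.5"}}

```text
t: 4.58
tcp_pos: [0.4197, -0.2805, 0.1791]
tool_rot: [0.999, -0.044, -0.001, -0.001]
force: [0.7, 0.1, -0.9]
finger_gap: 0.335
gripper_force: 49.7
```

```bash
python3 - <<'E'
from h import *
from station import snapshot
c=now();rel(c,(580,-294,180,-1.5),(580,-294,50,-1.5))
d=snapshot("top");cv2.imwrite(f"pics/top2.png",d["image"][100:300,150:550,::-1].repeat(2,0).repeat(2,1))
E
```

```text
t 4.58 tcp [ 419.7 -280.5  179.1] yaw -5.0 F [ 0.7  0.1 -0.9] gap 0.335 gf 49.7 q [-0.81  0.44  1.78  0.    0.92  0.85]
(580, -294, 180, -1.5) -> [160.8  -0.6  -1.1] [-0.1  0.1 -3.5]
(580, -294, 50, -1.5) -> [ -0.  -0. 130.] [0. 0. 0.]
```

View pics/top2.png

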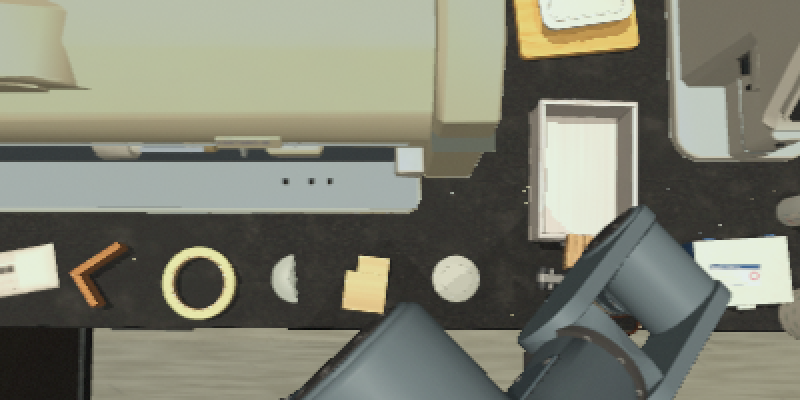

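{"op": "move_arm", "data": {"commands": "45 5 0 0 0 0 -0.5; 95 9 0 0 0 -2 -0.5; 140 10 0 0 0 -3.5 -0.5; 160 11 0 0 0 -3.5 -0.5; 160 11 30 0 0 -3.5 -0.5"}}

```text
t: 5.25
tcp_pos: [0.582, -0.3049, 0.1507]
tool_rot: [1.0, -0.012, 0.002, 0.002]
force: [0.2, 0.6, -0.6]
finger_gap: 0.34
gripper_force: 49.8
```

{"op": "move_arm", "data": {"commands": "0 0 35 0 0 0 -0.5; 0 0 75 0 0 0 -0.5; 0 0 110 0 0 0 -0.5; 0 0 120 0 0 0 -0.5; 0 0 120 0 0 0 -0.5"}}

```text
t: 5.88
tcp_pos: [0.5782, -0.3028, 0.0411]
tool_rot: [1.0, -0.012, -0.001, -0.001]
force: [-16.5, 8.6, 62.6]
finger_gap: 0.335
gripper_force: 76.3
```

```bash
python3 - <<'E'
from h import *
c=now()
E
```

```text
t 5.88 tcp [ 578.2 -302.8   41.1] yaw -1.4 F [-16.5   8.6  62.6] gap 0.335 gf 76.3 q [-0.65  0.81  1.48  0.    0.86  0.94]
```

{"op": "move_arm", "data": {"commands": "0 0 -10 0 0 0 -0.5; 0 0 -20 0 0 0 -0.5; 0 0 -30 0 0 0 -0.5; 0 0 -30 0 0 0 -0.5; 0 0 -30 0 0 0 -0.5"}}

```text
t: 6.5
tcp_pos: [0.5787, -0.304, 0.0593]
tool_rot: [1.0, -0.013, -0.001, -0.001]
force: [0.2, -0.4, -0.9]
finger_gap: 0.334
gripper_force: 55.9
```

```bash
python3 - <<'E'
from h import *
from station import snapshot
c=now()
a=snapshot("top");b=snapshot("scene");np.savez("pics/scene3.npz",**b);np.savez("pics/top3.npz",**a)
c=np.zeros((600,800,3),np.uint8)
c[:,:400]=cv2.resize(a["image"][120:270,390:490,::-1],(400,600));c[:400,400:]=cv2.resize(b["image"][90:210,380:500,::-1],(400,400))
cv2.imwrite("pics/c3.png",c)
E
```

```text
t 6.5 tcp [ 578.7 -304.    59.3] yaw -1.5 F [ 0.2 -0.4 -0.9] gap 0.334 gf 55.9 q [-0.65  0.78  1.48  0.    0.89  0.94]
```

View pics/c3.png

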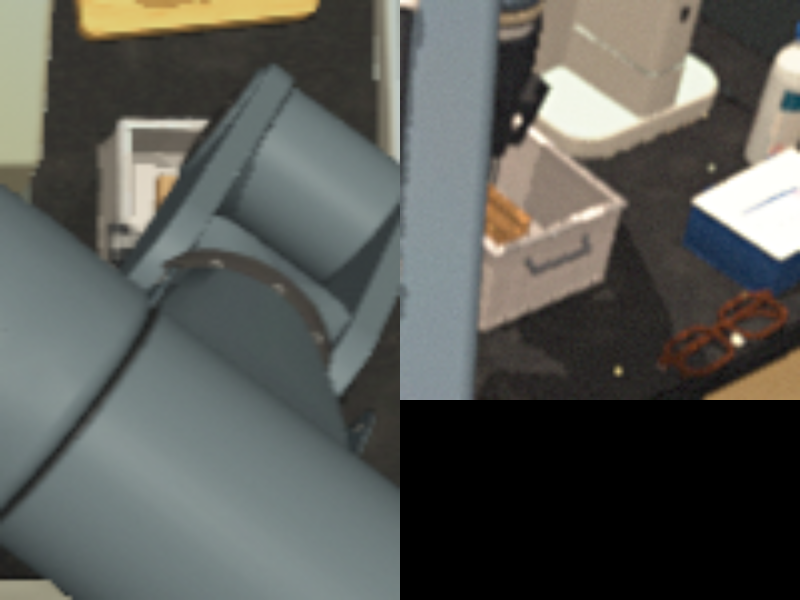

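```bash
python3 - <<'E'
from h import *
t=load("top3");s=load("scene3")
for z in(.04,.06,.08):
  p=np.array(proj(s,(.513,-.317,z)));print('near scene',z,p,(p-[380,90])*400/120+[400,0])
  p=np.array(proj(t,(.643,-.306,z)));print('far top',z,p,(p-[390,120])*4)
print(onz(s,380+130/3.333,90+235/3.333,.06), onz(t,390+170/4,120+180/4,.06),onz(t,390+170/4,120+180/4,.03))
E
```

```text
near scene 0.04 [417.24902549 165.6888151 ] [524.1634183  252.29605035]
far top 0.04 [430.86947743 165.00876218] [163.47790973 180.03504873]
near scene 0.06 [418.43960794 160.055976  ] [528.13202648 233.51991999]
far top 0.06 [432.51023439 163.65125021] [170.04093754 174.60500085]
near scene 0.08 [419.65630488 154.29958504] [532.18768292 214.33195014]
far top 0.08 [434.20383432 162.25001758] [176.81533727 169.00007032]
[ 0.51073149 -0.31703417  0.06      ] [ 0.6391187  -0.30588999  0.06      ] [ 0.64498139 -0.31306309  0.03      ]
```

{"op": "move_arm", "data": {"commands": "0 5 0 0 0 0 -0.5; 0 5 3 0 0 0 -0.5; 0 5 6 0 0 0 -0.5; 0 5 9 0 0 0 -0.5; 0 5 9 0 0 0 -0.5"}}

```text
t: 7.22
tcp_pos: [0.5787, -0.309, 0.0509]
tool_rot: [1.0, -0.013, -0.0, -0.0]
force: [-0.7, -0.0, 0.2]
finger_gap: 0.335
gripper_force: 55.9
```

```bash
python3 - <<'E'
from h import *
from station import telemetry
c=now();print(telemetry.sense()['ft_torque'])
E
```

```text
t 7.22 tcp [ 578.7 -309.    50.9] yaw -1.5 F [-0.7 -0.   0.2] gap 0.335 gf 55.9 q [-0.66  0.79  1.47  0.    0.88  0.94]
[ 0.0423216  -0.00927895  0.01774185]
```

{"op": "move_arm", "data": {"commands": "0 0 2 0 0 0 -0.5; 0 0 4 0 0 0 -0.5; 0 0 6 0 0 0 -0.5; 0 0 6 0 0 0 -0.5; 0 0 6 0 0 0 -0.5"}}

```text
t: 7.85
tcp_pos: [0.579, -0.3093, 0.0453]
tool_rot: [1.0, -0.013, 0.0, 0.0]
force: [-0.1, -0.2, 0.4]
finger_gap: 0.339
gripper_force: 55.9
```

```bash
python3 - <<'E'
from h import *
from station import telemetry
c=now();print(telemetry.sense()['ft_torque'])
E
```

```text
t 7.85 tcp [ 579.  -309.3   45.3] yaw -1.5 F [-0.1 -0.2  0.4] gap 0.339 gf 55.9 q [-0.66  0.8   1.47 -0.    0.87  0.94]
[-0.00652382  0.01464234 -0.0127452 ]
```

{"op": "move_arm", "data": {"commands": "0 0 0 0 0 0 0.0; 0 0 0 0 0 0 0.05; 0 0 0 0 0 0 0.05; 0 0 0 0 0 0 0.05; 0 0 -10 0 0 0 0.05"}}

```text
t: 8.48
tcp_pos: [0.5784, -0.3088, 0.0548]
tool_rot: [1.0, -0.013, -0.001, -0.001]
force: [0.4, -0.1, -0.4]
finger_gap: 0.522
gripper_force: 0.0
```

{"op": "move_arm", "data": {"commands": "0 0 -30 0 0 0 0.05; 0 0 -80 0 0 0 0.05; 0 0 -120 0 0 0 0.05; 0 0 -150 0 0 0 0.05; -50 0 -160 0 0 0 0.05"}}

```text
t: 9.1
tcp_pos: [0.5324, -0.3098, 0.219]
tool_rot: [1.0, -0.012, 0.004, 0.003]
force: [-0.7, -0.2, 0.3]
finger_gap: 0.524
gripper_force: 0.0
```

{"op": "move_arm", "data": {"commands": "-50 0 0 0 0 0 0.6; -100 0 0 0 0 0 0.6; -107 -50 0 0 0 0 0.6; -107 -110 0 0 0 0 0.6; -107 -170 0 0 0 0 0.6"}}

```text
t: 9.72
tcp_pos: [0.4264, -0.1342, 0.2162]
tool_rot: [1.0, -0.014, 0.001, 0.0]
force: [0.5, 0.2, 0.1]
finger_gap: 0.799
gripper_force: 0.0
```

```bash
python3 - <<'E'
from h import *
from station import snapshot
c=now()
a=snapshot("top");b=snapshot("scene");np.savez("pics/scene4.npz",**b);np.savez("pics/top4.npz",**a)
c=np.zeros((600,800,3),np.uint8)
c[:300]=cv2.resize(a["image"][150:270,170:490,::-1],(800,300),interpolation=cv2.INTER_CUBIC);c[300:,:450]=cv2.resize(b["image"][90:210,380:470,::-1],(450,600))[:300]
cv2.imwrite("pics/c4.png",c)
E
```

```text
t 9.72 tcp [ 426.4 -134.2  216.2] yaw -1.6 F [0.5 0.2 0.1] gap 0.799 gf 0.0 q [-0.56  0.31  1.88  0.    0.95  1.04]
```

View pics/c4.png

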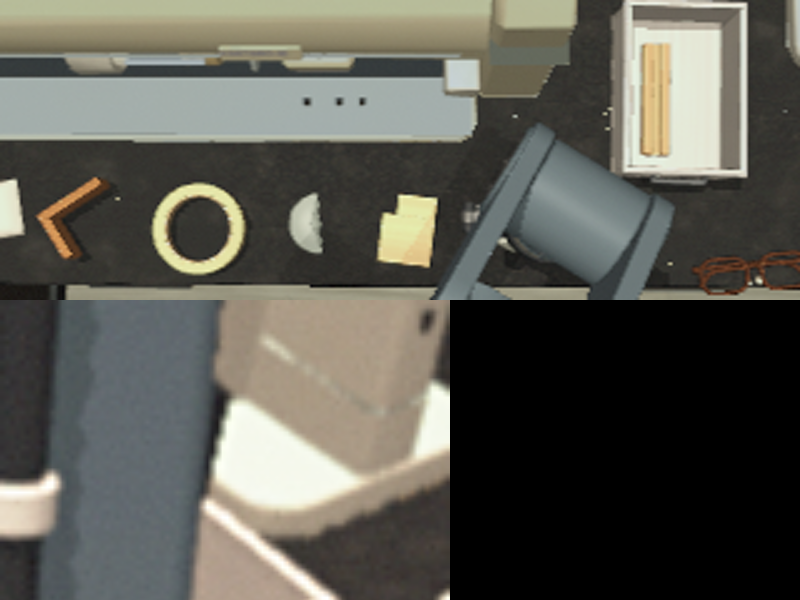

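```bash
python3 - <<'E'
from h import *
t=load("top4")
im=t["image"][215:265,315:352];hsv=cv2.cvtColor(im,cv2.COLOR_RGB2HSV)
m=((hsv[...,2]>120)&(hsv[...,1]>50)).astype(np.uint8)
cs=max(cv2.findContours(m,0,2)[0],key=cv2.contourArea)[:,0]+[315,215]
W=np.array([onz(t,u,v,.015)[:2]*1000 for u,v in cs],np.float32)
r=cv2.minAreaRect(W);print(r,cv2.boxPoints(r).round(1))
W2=np.array([onz(t,u,v,.004)[:2]*1000 for u,v in [(170+x/2.5,150+y/2.5) for x,y in((437,197),(431,267),(379,262))]]);print(W2)
c=now();rel(c,(422,-20,100,-6),(422,-20,2,-6))
E
```

```text
((423.0791320800781, -22.871192932128906), (62.38907241821289, 79.85579681396484), 83.59402465820312) [[379.9 -49.4]
 [459.3 -58.3]
 [466.2   3.7]
 [386.9  12.6]]
[[460.04507975 -59.42872375]
 [378.35637194 -52.32406234]
 [383.85045222   8.36598274]]
t 9.82 tcp [ 424.3 -129.6  215.7] yaw -1.2 F [-0.1  0.2 -0.1] gap 0.798 gf 0.0 q [-0.55  0.31  1.89  0.    0.95  1.04]
(422, -20, 100, -6) -> [  -4.2 -109.1  116.1] [-0.2  0.2  4.8]
(422, -20, 2, -6) -> [-0. -0. 98.] [0. 0. 0.]
```

{"op": "move_arm", "data": {"commands": "-3 -45 20 0 0 0 0.84; -6 -90 55 0 0 3 0.84; -6 -106 90 0 0 5 0.84; -6 -106 130 0 0 5 0.84; -6 -106 155 0 0 5 0.84"}}

```text
t: 10.45
tcp_pos: [0.4239, -0.0295, 0.0593]
tool_rot: [0.998, -0.056, 0.0, 0.0]
force: [0.7, 0.7, -0.5]
finger_gap: 0.921
gripper_force: 0.0
```

```bash
python3 - <<'E'
from h import *
c=now();rel(c,(420,-23,8,-6.4))
E
```

```text
t 10.45 tcp [423.9 -29.5  59.3] yaw -6.5 F [ 0.7  0.7 -0.5] gap 0.921 gf 0.0 q [-0.33  0.61  2.07 -0.    0.47  1.35]
(420, -23, 8, -6.4) -> [-4.6 -6.  51.3] [ 0.  -0.  -0.1]
```

{"op": "move_arm", "data": {"commands": "-4 -6 25 0 0 0 0.84; -4 -6 45 0 0 0 0.84; -4 -6 52 0 0 0 0.84; -4 -6 56 0 0 0 0.84; -4 -6 56 0 0 0 0.84"}}

```text
t: 11.08
tcp_pos: [0.4205, -0.0231, 0.0047]
tool_rot: [0.998, -0.057, 0.001, 0.0]
force: [-0.8, -0.2, -0.2]
finger_gap: 0.922
gripper_force: 0.0
```

{"op": "move_arm", "data": {"commands": "0 0 0 0 0 0 0.2; 0 0 0 0 0 0 0.2; 0 0 0 0 0 0 0.2; 0 0 0 0 0 0 0.2; 0 0 0 0 0 0 0.2"}}

```text
t: 11.7
tcp_pos: [0.4203, -0.0228, 0.0054]
tool_rot: [0.998, -0.057, 0.001, 0.0]
force: [-0.2, -0.4, 7.8]
finger_gap: 0.679
gripper_force: 51.7
```

{"op": "move_arm", "data": {"commands": "0 0 -30 0 0 0 0.2; 0 0 -80 0 0 0 0.2; 0 0 -135 0 0 0 0.2; 4 40 -180 0 0 0 0.2; 10 95 -185 0 0 0 0.2"}}

```text
t: 12.32
tcp_pos: [0.4207, -0.1191, 0.1931]
tool_rot: [0.998, -0.055, 0.004, 0.002]
force: [0.2, -0.9, -0.8]
finger_gap: 0.678
gripper_force: 54.6
```

{"op": "move_arm", "data": {"commands": "6 55 0 0 0 0 0.2; 12 110 0 0 0 0 0.2; 18 165 0 0 0 0 0.2; 25 212 0 0 0 0 0.2; 60 214 0 0 0 -5 0.2"}}

```text
t: 12.95
tcp_pos: [0.4531, -0.3415, 0.1897]
tool_rot: [1.0, -0.015, -0.0, 0.001]
force: [0.1, 0.2, -1.4]
finger_gap: 0.675
gripper_force: 54.6
```

```bash
python3 - <<'E'
from h import *
c=now();rel(c,(613,-338.5,170,-1.5),(613,-338.5,60,-1.5))
E
```

```text
t 12.95 tcp [ 453.1 -341.5  189.7] yaw -1.7 F [ 0.1  0.2 -1.4] gap 0.675 gf 54.6 q [-0.84  0.5   1.62 -0.    1.02  0.76]
(613, -338.5, 170, -1.5) -> [159.8  -7.8  19.7] [ 0.1  0.  -0.2]
(613, -338.5, 60, -1.5) -> [ -0.  -0. 110.] [0. 0. 0.]
```

{"op": "move_arm", "data": {"commands": "50 -3 0 0 0 0 0.2; 105 -6 0 0 0 0 0.2; 145 -8 5 0 0 0 0.2; 158 -8 20 0 0 0 0.2; 158 -8 50 0 0 0 0.2"}}

```text
t: 13.58
tcp_pos: [0.6134, -0.3338, 0.1394]
tool_rot: [1.0, -0.012, 0.001, 0.001]
force: [-0.8, 0.0, -0.1]
finger_gap: 0.678
gripper_force: 54.6
```

{"op": "move_arm", "data": {"commands": "0 0 25 0 0 0 0.2; 0 0 50 0 0 0 0.2; 0 0 65 0 0 0 0.2; 0 0 78 0 0 0 0.2; 0 0 78 0 0 0 0.2"}}

```text
t: 14.2
tcp_pos: [0.6119, -0.3334, 0.0604]
tool_rot: [1.0, -0.013, -0.001, -0.001]
force: [-0.2, -0.4, -0.5]
finger_gap: 0.679
gripper_force: 54.6
```

```bash
python3 - <<'E'
from h import *
c=now()
E
```

```text
t 14.2 tcp [ 611.9 -333.4   60.4] yaw -1.5 F [-0.2 -0.4 -0.5] gap 0.679 gf 54.6 q [-0.66  0.82  1.35 -0.    0.97  0.94]
```

{"op": "move_arm", "data": {"commands": "0 6 3 0 0 0 0.2; 0 6 6 0 0 0 0.2; 0 6 6 0 0 0 0.6; 0 6 6 0 0 0 0.7; 0 6 6 0 0 0 0.7"}}

```text
t: 14.82
tcp_pos: [0.6123, -0.3379, 0.0548]
tool_rot: [1.0, -0.013, -0.001, -0.001]
force: [1.4, 5.9, -1.6]
finger_gap: 0.852
gripper_force: 2.6
```

{"op": "move_arm", "data": {"commands": "0 0 -20 0 0 0 0.6; 0 0 -70 0 0 0 0.6; 0 0 -120 0 0 0 0.4; -50 0 -140 0 0 0 0.3; -110 0 -140 0 0 0 0.2"}}

```text
t: 15.45
tcp_pos: [0.5039, -0.3401, 0.2004]
tool_rot: [1.0, -0.012, 0.004, 0.005]
force: [-0.2, -0.8, -0.4]
finger_gap: 0.603
gripper_force: 0.0
```

{"op": "move_arm", "data": {"commands": "-50 0 0 0 0 0 0.2; -70 -50 0 0 0 0 0.2; -73 -110 0 0 0 0 0.2; -76 -170 0 0 0 0 0.2; -78 -230 0 0 0 0 0.2"}}

```text
t: 16.08
tcp_pos: [0.4317, -0.1051, 0.1975]
tool_rot: [1.0, -0.014, 0.003, 0.002]
force: [1.2, 0.1, -0.3]
finger_gap: 0.599
gripper_force: 0.0
```

```bash
python3 - <<'E'
from h import *
from station import snapshot
c=now()
a=snapshot("top");np.savez("pics/top5.npz",**a)
im=a["image"][218:260,276:310];hsv=cv2.cvtColor(im,cv2.COLOR_RGB2HSV)
m=(hsv[...,2]>100).astype(np.uint8)
cs=max(cv2.findContours(m,0,2)[0],key=cv2.contourArea)[:,0]+[276,218]
W=np.array([onz(a,u,v,.009)[:2]*1000 for u,v in cs],np.float32);r=cv2.minAreaRect(W);print('lens',r,W.min(0),W.max(0))
e=sorted(W.tolist(),key=lambda p:p[1]);print(e[:6],e[-6:])
c=np.zeros((600,800,3),np.uint8);c[:600,:800]=cv2.resize(a["image"][135:240,350:490,::-1],(800,600),interpolation=cv2.INTER_CUBIC);cv2.imwrite("pics/c5.png",c)
E
```

```text
t 16.07 tcp [ 431.7 -105.1  197.5] yaw -1.6 F [ 1.2  0.1 -0.3] gap 0.599 gf 0.0 q [-0.49  0.34  1.91 -0.    0.89  1.11]
lens ((430.84765625, 95.07017517089844), (67.17659759521484, 35.1495246887207), 0.6766031980514526) [397.39832  77.18636] [464.5488  112.80072]
[[397.4681701660156, 77.18636322021484], [400.37127685546875, 77.21281433105469], [406.1814270019531, 77.2657470703125], [411.99676513671875, 77.3187255859375], [429.47406005859375, 77.47795867919922], [403.2620544433594, 80.160888671875]] [[400.2745361328125, 97.66588592529297], [458.6314697265625, 98.2894058227539], [411.8511657714844, 109.4947509765625], [414.7624206542969, 109.52848052978516], [417.6620178222656, 112.49044799804688], [443.93511962890625, 112.80072021484375]]
```

View pics/c5.png

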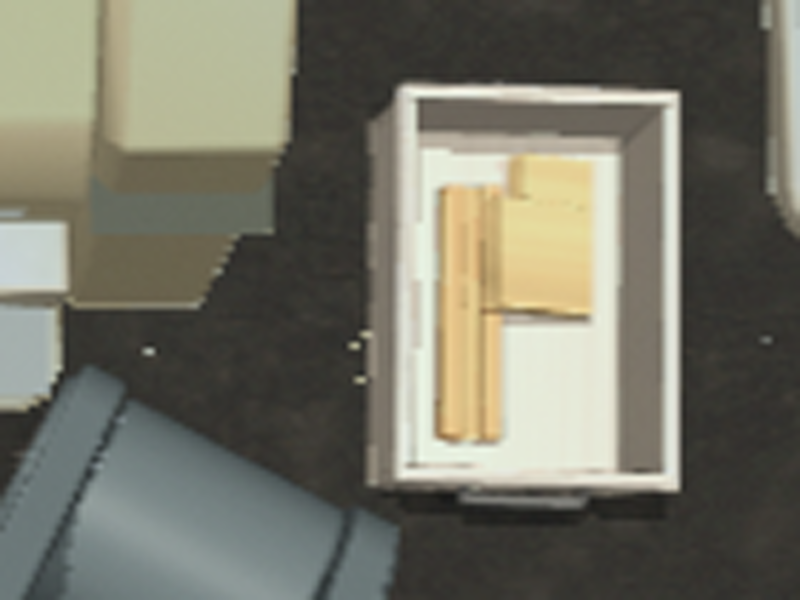

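{"op": "move_arm", "data": {"commands": "0 -32 0 0 0 -8 0.1; 0 -64 0 0 0 -17 0.1; 0 -96 0 0 0 -25 0.1; 0 -128 0 0 0 -34 0.1; 0 -160 0 0 0 -42 0.1"}}

```text
t: 16.75
tcp_pos: [0.4367, 0.0549, 0.1973]
tool_rot: [0.937, 0.348, 0.002, 0.002]
force: [1.2, 0.2, -0.3]
finger_gap: 0.551
gripper_force: 0.0
```

{"op": "move_arm", "data": {"commands": "21 -24 0 0 0 -8 0.1; 43 -47 0 0 0 -17 0.1; 64 -71 0 0 0 -25 0.1; 86 -95 0 0 0 -34 0.1; 107 -118 0 0 0 -42 0.1"}}

```text
t: 17.38
tcp_pos: [0.4416, 0.2148, 0.1974]
tool_rot: [0.75, 0.661, 0.002, 0.002]
force: [0.0, -0.1, -0.4]
finger_gap: 0.549
gripper_force: 0.0
```

{"op": "move_arm", "data": {"commands": "32 -3 0 0 0 -8 0.1; 64 -6 0 0 0 -17 0.1; 96 -9 0 0 0 -25 0.1; 128 -12 30 0 0 -34 0.1; 156 -15 70 0 0 -41 0.1"}}

```text
t: 18.0
tcp_pos: [0.4486, 0.3728, 0.1279]
tool_rot: [0.471, 0.882, 0.004, 0.003]
force: [0.3, 0.5, -0.6]
finger_gap: 0.546
gripper_force: 0.0
```

```bash
python3 - <<'E'
from h import *
c=now();rel(c,(448,373,70,123.4),(448,373,12,123.4))
t=load("top5")
im=t["image"][212:262,178:222];hsv=cv2.cvtColor(im,cv2.COLOR_RGB2HSV)
m=(hsv[...,0]<18)&(hsv[...,1]>90)&(hsv[...,2]>150)
L=np.argwhere(m)
W=np.array([onz(t,c+178,r+212,.045)[:2]*1000 for r,c in L])
B=(W-[436,401])@np.array([[.55,-.835],[-.835,-.55]]).T
s=B[(B[:,0]>20)];print(len(L),'n-range along u:')
for a in range(15,85,10):
    q=s[(s[:,0]>=a)&(s[:,0]<a+10)]
    if len(q):print(a,q[:,1].min().round(1),q[:,1].mean().round(1),q[:,1].max().round(1))
print(B.min(0),B.max(0))
E
```

```text
t 18.0 tcp [448.6 372.8 127.9] yaw 123.8 F [ 0.3  0.5 -0.6] gap 0.546 gf 0.0 q [ 0.5   0.61  1.64 -0.    0.89 -0.09]
(448, 373, 70, 123.4) -> [ 0.7 -0.9 57.9] [0.5 0.1 0.4]
(448, 373, 12, 123.4) -> [ 0. -0. 58.] [0. 0. 0.]
165 n-range along u:
15 1.1 4.8 9.1
25 -0.7 4.2 9.0
35 0.1 4.8 8.8
45 -0.1 4.5 8.7
55 -0.3 4.1 8.5
65 -0.4 4.1 9.2
75 -0.6 4.1 8.3
[ 0.0978282  -0.65491032] [80.51139295 59.06554061]
```

{"op": "move_arm", "data": {"commands": "0 0 40 0 0 0 0.1; 0 0 80 0 0 0 0.1; 0 0 105 0 0 0 0.1; 0 0 116 0 0 0 0.1; 0 0 116 0 0 0 0.1", "grip_force": 60}}

```text
t: 18.62
tcp_pos: [0.4462, 0.3709, 0.01]
tool_rot: [0.473, 0.881, 0.001, 0.001]
force: [0.2, -0.1, 0.7]
finger_gap: 0.55
gripper_force: 0.0
```

{"op": "move_arm", "data": {"commands": "0 0 0 0 0 0 -1; 0 0 0 0 0 0 -1; 0 0 0 0 0 0 -1; 0 0 0 0 0 0 -1; 0 0 0 0 0 0 -1"}}

```text
t: 19.25
tcp_pos: [0.4463, 0.3715, 0.0108]
tool_rot: [0.473, 0.881, 0.001, 0.001]
force: [0.4, 0.6, 6.5]
finger_gap: 0.109
gripper_force: 59.2
```

{"op": "move_arm", "data": {"commands": "0 0 -30 0 0 0 -1; 0 0 -85 0 0 0 -1; 0 0 -140 0 0 0 -1; 0 0 -190 0 0 0 -1; 0 0 -200 0 0 0 -1"}}

```text
t: 19.88
tcp_pos: [0.4466, 0.3719, 0.2134]
tool_rot: [0.473, 0.881, 0.003, 0.002]
force: [0.2, 0.4, -0.9]
finger_gap: 0.112
gripper_force: 58.5
```

{"op": "move_arm", "data": {"commands": "-50 -33 0 0 0 0 -1; -100 -66 0 0 0 0 -1; -150 -100 0 0 0 0 -1; -200 -133 0 0 0 0 -1; -250 -166 0 0 0 0 -1"}}

```text
t: 20.5
tcp_pos: [0.4433, 0.0691, 0.2083]
tool_rot: [0.473, 0.881, -0.0, -0.001]
force: [-0.4, -0.4, -0.1]
finger_gap: 0.106
gripper_force: 58.6
```

{"op": "move_arm", "data": {"commands": "-50 -33 0 0 0 -8 -1; -100 -66 0 0 0 -16 -1; -150 -100 0 0 0 -24 -1; -200 -133 0 0 0 -32 -1; -250 -166 0 0 0 -40 -1"}}

```text
t: 21.12
tcp_pos: [0.4429, -0.2306, 0.2081]
tool_rot: [0.141, 0.99, 0.001, -0.001]
force: [1.3, -0.2, 0.1]
finger_gap: 0.108
gripper_force: 58.6
```

```bash
python3 - <<'E'
from h import *
t=load("top5");f=lambda x,y,z:onz(t,350+x*.175,135+y*.175,z)[:2]*1000
print('batten',f(502,440,.025),f(440,440,.025),f(485,187,.025),'ply near',f(590,318,.02),f(500,312,.025),'ply far',f(593,155,.02),'inner rim',f(417,470,.085),f(664,475,.085),f(664,103,.085),'floor right',f(620,300,.005))
c=now();rel(c,(522,-331,200,178.5))
E
```

```text
batten [ 508.44975094 -326.72479097] [ 508.36220415 -295.60174976] [ 637.9068994  -320.96976782] ply near [ 571.31375081 -373.84479065] [ 573.6241888  -327.15624529] ply far [ 655.48883654 -377.5167479 ] inner rim [ 488.57867109 -270.84572358] [ 486.53782115 -388.66650867] [ 668.05362093 -393.81471486] floor right [ 582.73561646 -393.69310204]
t 21.12 tcp [ 442.9 -230.6  208.1] yaw 163.7 F [ 1.3 -0.2  0.1] gap 0.108 gf 58.6 q [-0.7   0.39  1.77  0.    0.98 -1.99]
(522, -331, 200, 178.5) -> [-104.1  -74.3    7.7] [  0.1  -0.1 -14.8]
```

{"op": "move_arm", "data": {"commands": "-20 -50 0 0 0 -5 -1; -60 -70 0 0 0 -10 -1; -95 -77 0 0 0 -15 -1; -104 -77 20 0 0 -15 -1; -104 -77 60 0 0 -15 -1"}}

```text
t: 21.75
tcp_pos: [0.522, -0.3322, 0.1479]
tool_rot: [0.013, 1.0, -0.0, 0.0]
force: [-0.7, 0.2, -1.2]
finger_gap: 0.107
gripper_force: 58.7
```

{"op": "move_arm", "data": {"commands": "0 0 20 0 0 0 -1; 0 0 45 0 0 0 -1; 0 0 60 0 0 0 -1; 0 0 65 0 0 0 -1; 0 0 65 0 0 0 -1"}}

```text
t: 22.38
tcp_pos: [0.5242, -0.3301, 0.0866]
tool_rot: [0.014, 1.0, 0.001, 0.002]
force: [5.3, 7.0, 15.9]
finger_gap: 0.109
gripper_force: 66.0
```

```bash
python3 - <<'E'
from h import *
c=now();rel(c,(521,-333.5,60,178.5))
E
```

```text
t 22.38 tcp [ 524.2 -330.1   86.6] yaw 178.4 F [ 5.3  7.  15.9] gap 0.109 gf 66.0 q [-0.74  0.7   1.56  0.01  0.87 -2.29]
(521, -333.5, 60, 178.5) -> [ 3.2 -3.6 26.6] [ 0.1  0.3 -0.1]
```

{"op": "move_arm", "data": {"commands": "0 0 -12 0 0 0 -1; 0 0 -15 0 0 0 -1; -8 8 -15 0 0 0 -1; -8 8 -5 0 0 0 -1; -8 8 0 0 0 0 -1"}}

```text
t: 23.0
tcp_pos: [0.5295, -0.3242, 0.0827]
tool_rot: [0.013, 1.0, 0.001, -0.001]
force: [-0.1, -0.4, -0.5]
finger_gap: 0.11
gripper_force: 63.5
```

```bash
python3 - <<'E'
from h import *
from station import telemetry,snapshot
c=now();print(telemetry.sense()['ft_torque'])
b=snapshot("scene");a=snapshot("top");np.savez("pics/scene6.npz",**b);np.savez("pics/top6.npz",**a)
E
```

```text
t 23.0 tcp [ 529.5 -324.2   82.7] yaw 178.5 F [-0.1 -0.4 -0.5] gap 0.11 gf 63.5 q [-0.73  0.71  1.56 -0.    0.88 -2.27]
[ 0.01607983 -0.01631676  0.00935669]
```

{"op": "move_arm", "data": {"commands": "0 0 4 0 0 0 -1; 0 0 8 0 0 0 -1; 0 0 12 0 0 0 -1; 0 0 15 0 0 0 -1; 0 0 15 0 0 0 -1"}}

```text
t: 23.72
tcp_pos: [0.5301, -0.3248, 0.069]
tool_rot: [0.013, 1.0, 0.0, -0.0]
force: [0.9, 1.2, -0.7]
finger_gap: 0.107
gripper_force: 63.5
```

{"op": "move_arm", "data": {"commands": "0 0 4 0 0 0 -1; 0 0 8 0 0 0 -1; 0 0 10 0 0 0 -1; 0 0 10 0 0 0 -1; 0 0 10 0 0 0 -1"}}

```text
t: 24.35
tcp_pos: [0.5303, -0.325, 0.0593]
tool_rot: [0.013, 1.0, -0.0, 0.0]
force: [0.9, -1.0, -0.5]
finger_gap: 0.108
gripper_force: 63.5
```

{"op": "move_arm", "data": {"commands": "0 0 4 0 0 0 -1; 0 0 8 0 0 0 -1; 0 0 11 0 0 0 -1; 0 0 11 0 0 0 -0.5; 0 0 11 0 0 0 -0.4"}}

```text
t: 24.98
tcp_pos: [0.5303, -0.325, 0.0484]
tool_rot: [0.013, 1.0, -0.0, 0.0]
force: [0.3, -0.7, 0.4]
finger_gap: 0.301
gripper_force: 0.0
```

{"op": "move_arm", "data": {"commands": "0 0 0 0 0 0 -0.4; 0 0 0 0 0 0 -0.4; 0 0 -15 0 0 0 -0.4; 0 0 -60 0 0 0 -0.4; 0 0 -110 0 0 0 -0.4"}}

```text
t: 25.6
tcp_pos: [0.5299, -0.3247, 0.1598]
tool_rot: [0.013, 1.0, 0.0, -0.0]
force: [0.5, -0.5, 0.2]
finger_gap: 0.299
gripper_force: 0.0
```

{"op": "move_arm", "data": {"commands": "40 20 -30 0 0 8 0; 85 70 -40 0 0 16 0; 88 130 -40 0 0 24 0.3; 92 190 -40 0 0 33 0.3; 95 250 -40 0 0 41 0.3"}}

```text
t: 26.22
tcp_pos: [0.4416, -0.071, 0.1996]
tool_rot: [0.365, 0.931, 0.0, 0.001]
force: [0.6, 0.1, 0.2]
finger_gap: 0.648
gripper_force: 0.0
```

```bash
python3 - <<'E'
from h import *
from station import snapshot
c=now();rel(c,(430,95,150,184))
a=snapshot("top");np.savez("pics/top7.npz",**a)
c=np.zeros((600,800,3),np.uint8);c[:600,:800]=cv2.resize(a["image"][135:240,350:490,::-1],(800,600),interpolation=cv2.INTER_CUBIC);cv2.imwrite("pics/c7.png",c)
# colour summary in bin
im=a["image"][140:235,410:480];hsv=cv2.cvtColor(im,cv2.COLOR_RGB2HSV)
o=(hsv[...,0]<16)&(hsv[...,1]>100)&(hsv[...,2]>70);L=np.argwhere(o);print(len(L),L.min(0)+[140,410],L.max(0)+[140,410])
im=a["image"][212:262,178:222];hsv=cv2.cvtColor(im,cv2.COLOR_RGB2HSV);print('left behind',((hsv[...,0]<16)&(hsv[...,1]>100)&(hsv[...,2]>100)).sum())
for z in(.05,.03):print(onz(a,L[:,1].min()+410,L[:,0].min()+140,z),onz(a,L[:,1].max()+410,L[:,0].max()+140,z))
s="";
for r in range(0,95,3): print(''.join('#' if o[r,c] else '.' for c in range(0,70,1)))
E
```

```text
t 26.23 tcp [441.6 -71.  199.6] yaw 137.2 F [0.6 0.1 0.2] gap 0.648 gf 0.0 q [-0.41  0.34  1.9   0.    0.9  -1.23]
(430, 95, 150, 184) -> [121.5 113.8  49.5] [  0.    0.1 -46.8]
289 [188 437] [217 463]
left behind 0
[ 0.5747391  -0.31961459  0.05      ] [ 0.49229143 -0.39071301  0.05      ]
[ 0.5775899  -0.32457737  0.03      ] [ 0.49382763 -0.39680942  0.03      ]
......................................................................
......................................................................
......................................................................
......................................................................
......................................................................
......................................................................
......................................................................
......................................................................
......................................................................
......................................................................
......................
[... 839 characters left out ...]
...................########..................................
............................########..................................
............................########..................................
...........................###########################................
......................................................................
......................................................................
......................................................................
......................................................................
......................................................................
......................................................................
```

```bash
python3 - <<'E'
from h import *
for n in("top4","top5","top0"):
    a=load(n);im=a["image"][218:260,276:310];hsv=cv2.cvtColor(im,cv2.COLOR_RGB2HSV)
    L=np.argwhere(hsv[...,2]>100);W=np.array([onz(a,c+276,r+218,.009)[:2]*1000 for r,c in L])
    w,V=np.linalg.eigh(np.cov(W.T));u=V[:,1]*np.sign(V[0,1]);v=np.array([-u[1],u[0]]);B=W@np.array([u,v]).T
    c=(B.min(0)+B.max(0))/2;print(len(L),'yaw',np.degrees(np.arctan2(u[1],u[0])),'mean',W.mean(0),'box centre',c@np.array([u,v]),np.ptp(B,axis=0))
c=now();rel(c,(430,96,100,184))
E
```

```text
233 yaw 4.679482961620722 mean [428.70086579  94.25108239] box centre [429.88948633  95.50164063] [67.61487908 35.8594229 ]
233 yaw 4.679482961620722 mean [428.70086579  94.25108239] box centre [429.88948633  95.50164063] [67.61487908 35.8594229 ]
233 yaw 4.679482961620722 mean [428.70086579  94.25108239] box centre [429.88948633  95.50164063] [67.61487908 35.8594229 ]
t 26.27 tcp [438.6 -63.7 199.2] yaw 137.1 F [-1.9  3.9 -0.7] gap 0.649 gf 0.0 q [-0.4   0.34  1.91  0.01  0.9  -1.23]
(430, 96, 100, 184) -> [114.4 111.  100.1] [  0.3  -0.2 -46.9]
```

{"op": "move_arm", "data": {"commands": "22 22 10 0 0 -10 0.3; 46 44 30 0 0 -20 0.3; 70 68 50 0 0 -30 0.3; 92 92 75 0 0 -40 0.3; 114 110 100 0 0 -47 0.3"}}

```text
t: 26.9
tcp_pos: [0.4333, 0.0865, 0.0987]
tool_rot: [-0.042, 0.999, -0.0, 0.002]
force: [0.5, -0.8, 0.5]
finger_gap: 0.652
gripper_force: 0.0
```

{"op": "move_arm", "data": {"commands": "0 0 10 0 0 0 0.3; 0 0 20 0 0 0 0.3; 0 0 30 0 0 0 0.3; 0 0 30 0 0 0 0.3; 0 0 30 0 0 0 0.3"}}

```text
t: 27.52
tcp_pos: [0.4324, 0.0851, 0.0685]
tool_rot: [-0.039, 0.999, -0.0, 0.0]
force: [0.3, -0.2, 0.8]
finger_gap: 0.651
gripper_force: 0.0
```

```bash
python3 - <<'E'
from h import *
c=now();rel(c,(430,95.5,3,184.7))
E
```

```text
t 27.52 tcp [432.4  85.1  68.5] yaw -175.6 F [ 0.3 -0.2  0.8] gap 0.651 gf 0.0 q [-0.06  0.59  2.02 -0.    0.52 -1.71]
(430, 95.5, 3, 184.7) -> [ 1.6 10.5 65.5] [-0.   0.  -0.3]
```

{"op": "move_arm", "data": {"commands": "2 10 25 0 0 0 0.3; 2 10 50 0 0 0 0.3; 2 10 62 0 0 0 0.3; 2 10 66 0 0 0 0.3; 2 10 66 0 0 0 0.3", "grip_force": 40}}

```text
t: 28.15
tcp_pos: [0.4295, 0.0953, 0.0026]
tool_rot: [-0.039, 0.999, -0.0, 0.0]
force: [1.0, 0.1, 0.4]
finger_gap: 0.65
gripper_force: 0.0
```

{"op": "move_arm", "data": {"commands": "0 0 0 0 0 0 -0.8; 0 0 0 0 0 0 -0.8; 0 0 0 0 0 0 -0.8; 0 0 0 0 0 0 -0.8; 0 0 0 0 0 0 -0.8"}}

```text
t: 28.78
tcp_pos: [0.4297, 0.0954, 0.0032]
tool_rot: [-0.039, 0.999, -0.0, 0.001]
force: [1.3, -0.4, 6.0]
finger_gap: 0.389
gripper_force: 39.9
```

{"op": "move_arm", "data": {"commands": "0 0 -10 0 0 0 -0.8; 0 0 -40 0 0 0 -0.8; 0 0 -90 0 0 0 -0.8; 0 0 -140 0 0 0 -0.8; 0 0 -190 0 0 0 -0.8"}}

```text
t: 29.4
tcp_pos: [0.4286, 0.0955, 0.1945]
tool_rot: [-0.039, 0.999, 0.0, 0.0]
force: [0.1, -0.0, -0.1]
finger_gap: 0.39
gripper_force: 40.0
```

```bash
python3 - <<'E'
from h import *
c=now();rel(c,(430,-340,192,184.7),(605,-345,192,178.5))
E
```

```text
t 29.4 tcp [428.6  95.5 194.5] yaw -175.5 F [ 0.1 -0.  -0.1] gap 0.39 gf 40.0 q [-0.04  0.34  1.92  0.    0.88 -1.69]
(430, -340, 192, 184.7) -> [  32.8 -434.2    2.5] [ 0.   0.  -0.2]
(605, -345, 192, 178.5) -> [-174.   -19.3   -0. ] [-0.  -0.   6.2]
```

{"op": "move_arm", "data": {"commands": "4 -55 0 0 0 0 -0.8; 8 -110 0 0 0 0 -0.8; 12 -165 0 0 0 0 -0.8; 17 -220 0 0 0 0 -0.8; 21 -275 0 0 0 0 -0.8"}}

```text
t: 30.02
tcp_pos: [0.4293, -0.1819, 0.1929]
tool_rot: [-0.039, 0.999, -0.0, 0.0]
force: [1.3, -0.6, -0.4]
finger_gap: 0.389
gripper_force: 40.0
```

{"op": "move_arm", "data": {"commands": "4 -50 0 0 0 0 -0.8; 8 -100 0 0 0 0 -0.8; 0 -155 0 0 0 2 -0.8; -50 -162 0 0 0 4 -0.8; -105 -170 0 0 0 6 -0.8"}}

```text
t: 30.65
tcp_pos: [0.5479, -0.3428, 0.1928]
tool_rot: [0.015, 1.0, 0.0, -0.0]
force: [-0.3, -0.8, -0.2]
finger_gap: 0.391
gripper_force: 40.0
```

```bash
python3 - <<'E'
from h import *
c=now();rel(c,(613,-345,150,178.5),(613,-345,62,178.5))
E
```

```text
t 30.65 tcp [ 547.9 -342.8  192.8] yaw 178.3 F [-0.3 -0.8 -0.2] gap 0.391 gf 40.0 q [-0.73  0.6   1.41 -0.    1.13 -2.27]
(613, -345, 150, 178.5) -> [-65.1  -0.2  42.7] [ 0.  -0.  -0.2]
(613, -345, 62, 178.5) -> [-0. -0. 88.] [0. 0. 0.]
```

{"op": "move_arm", "data": {"commands": "-35 0 0 0 0 0 -0.8; -60 0 10 0 0 0 -0.8; -64 0 40 0 0 0 -0.8; -64 0 80 0 0 0 -0.8; -64 0 105 0 0 0 -0.8"}}

```text
t: 31.28
tcp_pos: [0.6107, -0.3421, 0.0855]
tool_rot: [0.013, 1.0, 0.001, -0.001]
force: [0.6, -0.6, -0.3]
finger_gap: 0.39
gripper_force: 40.0
```

{"op": "move_arm", "data": {"commands": "0 0 12 0 0 0 -0.8; 0 0 24 0 0 0 -0.8; 0 0 26 0 0 0 -0.8; 0 0 26 0 0 0 0.1; 0 0 26 0 0 0 0.1"}}

```text
t: 31.9
tcp_pos: [0.6124, -0.3437, 0.0624]
tool_rot: [0.013, 1.0, -0.001, 0.001]
force: [-0.4, 0.9, -0.7]
finger_gap: 0.551
gripper_force: 0.0
```

{"op": "move_arm", "data": {"commands": "0 0 0 0 0 0 0.1; 0 0 -20 0 0 0 0.1; 0 0 -70 0 0 0 0.1; 0 0 -130 0 0 0 0.1; 60 10 -140 0 0 0 0.1"}}

```text
t: 32.52
tcp_pos: [0.5584, -0.3361, 0.2093]
tool_rot: [0.012, 1.0, -0.006, 0.008]
force: [-1.8, 0.2, -0.6]
finger_gap: 0.55
gripper_force: 0.0
```

{"op": "move_arm", "data": {"commands": "60 0 0 0 0 0 0.1; 120 10 0 0 0 0 0.1; 130 70 0 0 0 0 0.1; 130 130 0 0 0 0 0.1; 130 130 0 0 0 0 0.1"}}

```text
t: 33.15
tcp_pos: [0.4243, -0.1945, 0.2026]
tool_rot: [0.011, 1.0, 0.001, -0.0]
force: [0.7, 0.6, -0.5]
finger_gap: 0.55
gripper_force: 0.0
```

```bash
python3 - <<'E'
from h import *
from station import snapshot
c=now()
a=snapshot("top")
c=np.zeros((600,800,3),np.uint8);c[:200]=cv2.resize(a["image"][190:270,170:490,::-1],(800,200));c[200:600,:533]=cv2.resize(a["image"][135:240,350:490,::-1],(533,400),interpolation=cv2.INTER_CUBIC);cv2.imwrite("pics/c8.png",c)
E
```

```text
t 33.15 tcp [ 424.3 -194.5  202.6] yaw 178.7 F [ 0.7  0.6 -0.5] gap 0.55 gf 0.0 q [-0.67  0.36  1.85  0.    0.93 -2.22]
```

View pics/c8.png

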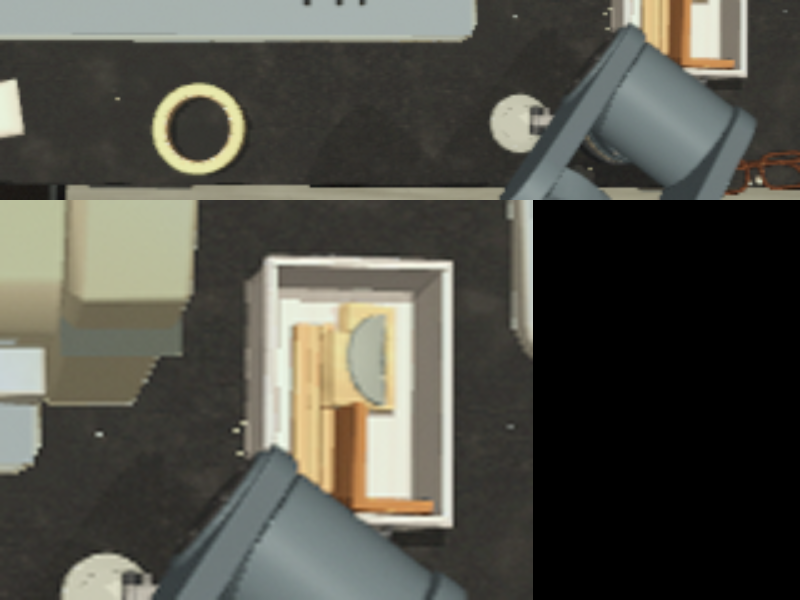

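The last picture shows all four scraps in the bin: the batten flat on the left, the offcut with the lens half on it at about (370,360), and the tray corner upright at about (360,460). The tape roll at (198,128) and the lens blank at (518,122) have not moved.

```bash
python3 -c "
from station import ticket
print(ticket.sign_off())"
```

```text
the job is handed in; nothing more can be done
None
```

The job is handed in at about 33 s: all four scraps are in the bin with the batten flat, and the lens blank and tape roll were left in place; one unexplained contact of about 63 N at the wrist while lowering the batten could break the 40 N limit if it was the gripper body or arm.

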